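Set the crimp die and work the lever

ROBOT

A 6-joint arm with a two-finger parallel gripper is mounted at the origin on the work surface. World frame = base frame: x ahead of the robot, y to its left, z up, the work surface at z = 0. Lengths are in m, angles in rad, forces in N, time in s.
With the tool pointing down it reaches from about 0.35 to 0.975 m from the base axis. Payload 17.4 kg.
Tool frame: the origin (TCP) lies midway between the tips of the shut fingers; the grasp point (between the pads) lies behind it (env.grasp_offset is the x of the grasp point in the tool frame, in m); x points along the fingers, y is the direction in which the jaws open and shut, and the axes are right-handed (so a half turn about x gives the same grasp; the last joint's range is limited). The gripper opens to 85 mm and grips with 20 to 120 N. Pads are 22 mm wide; open, the fingers measure 114 mm over their backs; the gripper's body (76 mm by 85 mm) begins 54 mm behind the grasp point. The pads swing forward as they close: fully open they stand 13 mm farther back than shut.
Start: joints at [-1.338, 0.116, 1.442, -0, 1.584, -0.038], TCP at [0.181, -0.65, 0.231] pointing down, gripper open.
Joint ranges: [-2.83, 2.83], [-0.83, 2.19], [0.07, 2.5], [-1.14, 4.28], [0.01, 3], [-2.97, 2.97]. Speed limits (rad/s): [1.89, 1.89, 2.22, 3.14, 3.14, 3.14].

INTERFACE

Orientations are given as a 3x3 rotation matrix whose columns are the frame's x, y, z axes.
In Python, from station import status, read_camera, ticket, env gives the robot as it stands.
- The arm moves only by the tool move_arm, never from a script. Its argument "steps" is a list of rows, each an object with "dp": the shift along the tool's x, y, z in cm, a list of three; "angular": the turn, a rotation vector about the tool's x, y, z in rad, a list of three. A call has exactly 10 rows; each row is the pose to reach, as a shift and turn from the pose measured when the call began, along the tool's axes at that moment; what a row does not reach only later rows make up. A row lasts 1/12 s, in which the tool goes at most 41.7 mm and 7.16 degrees, less where a joint would pass 70% of its speed; a pose out of reach is approached as far as the arm can. A call with a gripper value outside its range is refused whole. "grip" is the closure, from -1 (fully open) to 1 (shut), set as the call begins (left out, the last holds). The fingers move at their own pace and stop on an object; "newtons" is the grip in N (left out, the last holds). Time passes only in rows, so rows that repeat a pose let the fingers close, or fill a call up. It gives the time, the measured TCP pose, the force and the opening at its end, in the units of the state.
- status.observe(): the state, without advancing time (a new reading comes with each control period).
- read_camera(name): name is "scene" or "side" or "wrist"; returns a dict with "color" (480x640x3 uint8, blue, green, red), "depth" (480x640 float32, m along the optical axis (not along the pixel's ray), 0 where there is no reading), "camera_matrix" (3x3 intrinsics, pixels), "rvec" (rotation vector, rad) and "tvec" (3), from world to camera coordinates, as OpenCV has them; the wrist camera has in their place "hand_eye" (4x4, takes a point from camera to tool coordinates, whose origin is the TCP and whose axes are the tool frame's). Camera axes: x right, y down, z forward; pixel columns grow to the right and rows downward; lengths in m; the calibration is good to about 2 mm. A picture is of the moment at which its call begins: read the wrist's pose just before it.
- ticket.close_job(): hands the job in, once; it reports no verdict.
The state is a dict: "clock": time; "joints": joint angles; "joint_velocities": joint speeds; "joint_efforts": joint torques, N m; "tool_pos": TCP position; "tcp_rot": TCP orientation; "ft_force": force on the tool from outside, world axes, zero at the start; "wrist_torque": the same for the moment, N m; "finger_gap": finger opening in m.
Only numpy, scipy, OpenCV 4.12 (cv2) and the standard library are available. Lean on these libraries where they do the work, as an engineer would, in place of code of your own. Each camera call takes 0.05 s, during which the arm holds its last target. There are 200 camera calls.

TASK

Using only a push of a fingertip, with nothing gripped or lifted, gently turn the orange selector arm of the crimping station until it points straight at the green stud. Only then press the red crimping lever, without slamming it, all the way down to its stop, keep it down for a moment, and let it spring fully back up, with the selector still pointing at the green stud. Leave everything else on the desk where it is.

Things in the scene. Friction and masses are not known exactly. Their poses are not given: they have to be found in the camera images.
- station: cast iron crimping station, 250 x 410 mm, fixed to the desk, its place and yaw vary. Origin on the desk surface; its x points away from the robot at yaw 0, y to the left, z up. On its right a round dial 248 mm across, top face 40 mm above the desk, centred at (0, -90) mm; on its left the lever press, in the plane y = 140 mm: base 30 mm tall, an iron column and head reaching from x = -5 to 135 mm, up to 198 mm high, no wider than 90 mm
- dial_pivot (a point): the upright axis of the selector, at the centre of the dial, 70 mm above the desk; axes as the station's
- selector (a joint): angle of the orange selector arm in rad, range -1.5 to 1.5. At 0 the arm points from the pivot along the station's -x (towards the robot); it grows counter-clockwise seen from above, so at +1 the arm points toward the station's right (-y). The direction is (-cos q, -sin q) in the station's frame. It has light friction (about 1.5 N at the arm's end) and stays where it is left. The arm sits loosely on a spindle and would come up if pulled
- selector_mid (a point): middle of the arm, 55 mm from the pivot and 70 mm above the desk. The arm is an upright orange blade, 11 mm thick, from 51 to 89 mm above the desk, with a white line along its top; it starts from a round hub of 20 mm radius, 92 mm high, and its pointed tip is 84 mm from the pivot
- selector_aim (a point): point in the air on the arm's line, 105 mm from the pivot and 70 mm above the desk: it stands over the middle of a stud when the arm points straight at that stud
- stud_green: green stud on the dial, 20 mm across, 11 mm tall (its top 51 mm above the desk), fixed; its centre lies 105 mm from the pivot, in one of three places (selector at -1, 0 or +1 rad), which vary. Origin under its centre, on the dial's face
- stud_white: white stud, same size and circle, not the target
- stud_black: black stud, same size and circle, not the target
- lever (a joint): angle of the crimping lever in rad: 0 = up (sprung there), 0.75 = down at its stop. It springs back when let go; it needs about 5 N at the pad to start and 10 N at the bottom. At value v the lever stands 0.62 - v rad above level
- lever_pivot (a point): the lever's level hinge axis (along the station's y), 170 mm above the desk; axes as the station's. The lever reaches from it toward the station's -x
- lever_pad (a point): middle of the upper face of the red handle at the lever's end, to press on; 170 mm along the lever from its hinge line and 11 mm above the lever's centre line (about 278 mm above the desk when up, 159 mm when down). The handle is 75 mm long along the lever, 44 mm wide and 22 mm thick
- shell_tray: white nylon tray of connector shells, 100 x 140 x 30 mm, loose, stands left of the station; origin under its centre
- tube_stand: green glass test tube, corked, standing in a 60 mm wooden block, 152 mm tall in all, loose, stands right of the station; origin under its centre
- header_bar: steel pin header bar, 14 x 100 x 17 mm, loose, lies in front of the station (robot side); origin under its centre, long along y
- probe: black oscilloscope probe, 132 x 22 x 14 mm, loose, lies in front of the station (robot side); origin under the middle of its 90 mm body, long along x
- mug: blue mug, 80 mm wide, 90 mm tall, loose; origin under its centre
- wire_spool: copper wire spool standing on its flange, 70 mm wide, 48 mm tall, loose; origin under its centre
- driver: screwdriver lying on the desk, about 200 mm long, loose

How it is judged:
On the way, in this order (a step that is already met when the one before it is completed fails the run):
1. the selector arm points at the green stud while the lever is still up (horizontal distance between selector_aim and stud_green below 0.012 m and value of joint lever below 0.1 rad), for 0.3 s.
2. the lever is down at its stop with the selector at green (horizontal distance between selector_aim and stud_green below 0.012 m and value of joint lever above 0.69 rad), for 0.3 s.
At the end, for the whole second after the job is handed in: The selector's line passes the green stud within 12 mm of its middle, the lever is back up (within 0.06 rad) and both are at rest (horizontal distance between selector_aim and stud_green below 0.012 m and value of joint lever below 0.06 rad and velocity of joint each of lever, selector below 0.05 rad/s and velocity of joint selector above -0.05 rad/s); the robot touches nothing.
It fails at once if the lever is pressed (past 0.25 rad) while the selector is not at green (value of joint lever above 0.25 rad and not (horizontal distance between selector_aim and stud_green below 0.012 m)).
It fails at once if the selector arm is lifted more than 6 mm on its spindle (height (world z) of selector_mid above 0.076 m).
It fails at once if the selector arm is pinched or shoved hard (over 30 N) (contact force between the fingers and selector above 30 N).
It fails at once if the lever is gripped or slammed (over 45 N) (contact force between the fingers and lever above 45 N).
It fails at once if a bystander is moved more than 15 mm (distance of any of shell_tray, tube_stand, header_bar, probe, mug, wire_spool, driver from where it was at the start of the episode above 0.015 m).
It also fails if it takes over 61 s, if anything falls off the work surface, if the arm or the gripper's body presses on something with over 40 N, if the wrist force passes 120 N, or if a joint passes its speed limit or range.

## Working session

There is one attempt and no reset: what is moved stays moved. The work goes in short steps, Python scripts to look and compute and a tool call to move; the robot and the scene stay as the last step left them, time stands still between calls to the robot, and variables do not carry over. Pictures are saved under pics/ and viewed, about 8 in all and at most 12, crops included, and the job is handed in when it is done.

Besides the shell and the picture viewer there is one more tool, called after "Request:" by a JSON object that holds its "api" and its "payload". move_arm: Moves the arm, as the interface text tells. Its arguments: {"type":"object","properties":{"steps":{"type":"array","items":{"type":"object","properties":{"dp":{"type":"array","items":{"type":"number"}},"angular":{"type":"array","items":{"type":"number"}}}}},"grip":{"type":"number"},"newtons":{"type":"number"}},"required":["steps"]}

```bash
ls; mkdir -p pics
python3 - <<'E'
from station import status, read_camera, env
import cv2,numpy as np
s=status.observe(); print({k:np.round(v,3).tolist() for k,v in s.items()}, env.grasp_offset)
a=[]
for n in("scene","side"):
    r=read_camera(n); np.savez('pics/'+n+'.npz',**r); a.append(r['color'])
    print(n,r['camera_matrix'].tolist(),r['rvec'],r['tvec'])
    cv2.imwrite(f'pics/{n}0.png',r['color'])
E
```

```text
pics
{'clock': 0.0, 'joints': [-1.338, 0.116, 1.442, 0.0, 1.584, -0.038], 'joint_velocities': [-0.002, 0.002, -0.001, 0.0, -0.001, 0.001], 'joint_efforts': [0.004, -73.199, -63.248, 0.0, 0.006, -0.0], 'tool_pos': [0.181, -0.65, 0.231], 'tcp_rot': [[-0.0, 0.268, -0.964], [0.001, -0.964, -0.268], [-1.0, -0.001, -0.0]], 'ft_force': [0.131, -0.503, 0.035], 'wrist_torque': [-0.008, 0.023, -0.022], 'finger_gap': 0.086} -0.0187
scene [[600.4685218159019, 0.0, 315.96011585481557], [0.0, 600.4685218159019, 238.4702576690121], [0.0, 0.0, 1.0]] [ 1.64313033  1.96267909 -0.77486582] [ 0.16688321 -0.26108114  1.7846977 ]
side [[503.44263300652517, 0.0, 320.908223404805], [0.0, 503.44263300652517, 239.5252458177771], [0.0, 0.0, 1.0]] [ 0.73906513 -2.37512397  1.3944781 ] [0.41579364 0.33573383 0.85930992]
```

View pics/scene0.png

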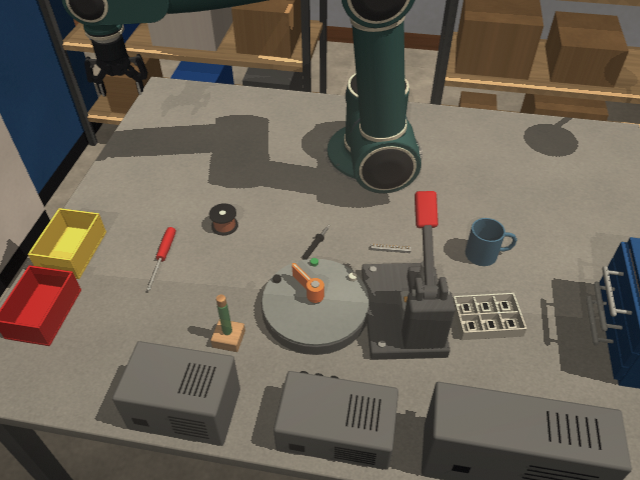

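View pics/side0.png

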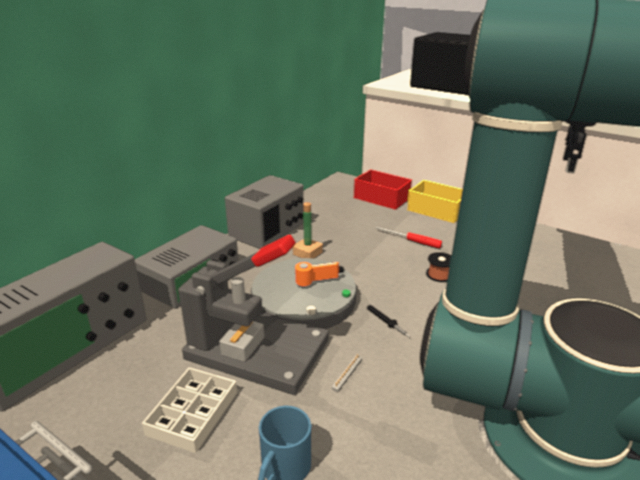

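The scene view shows the green stud at (314,262) in the middle place, black at (277,279), white at (352,276). The orange arm has its hub at (316,290), tip at (293,267), and lies between black and green. The red pad is at (427,208). I'll measure these next.

```bash
cat > h.py <<'E'
import cv2,numpy as np
def load(n): return dict(np.load('pics/'+n+'.npz'))
def cam(r): 
    R=cv2.Rodrigues(r['rvec'])[0]; return R,-R.T@r['tvec'].ravel()
def plane(r,uv,z):
    R,C=cam(r); d=R.T@np.linalg.inv(r['camera_matrix'])@[*uv,1]; return C+d*(z-C[2])/d[2]
def cloud(r,m):
    v,u=np.nonzero(m&(r['depth']>0)); d=r['depth'][v,u]
    p=np.linalg.inv(r['camera_matrix'])@np.stack([u,v,np.ones_like(u)])*d
    R,C=cam(r); return (R.T@p).T+C
def hue(r,lo,hi,s=120,v=60):
    h=cv2.cvtColor(r['color'],cv2.COLOR_BGR2HSV); return cv2.inRange(h,(lo,s,v),(hi,255,255))>0
def box(m,x0,y0,x1,y1):
    o=np.zeros_like(m); o[y0:y1,x0:x1]=m[y0:y1,x0:x1]; return o
def cen(m): v,u=np.nonzero(m); return u.mean(),v.mean(),len(u)
E
python3 - <<'E'
from h import *
r=load('scene'); s=load('side')
g=box(hue(r,40,85,100,50),300,250,330,275); c=cen(g); print('green scene',c,plane(r,c[:2],.049))
g2=box(hue(s,40,85,100,50),335,285,360,303); c=cen(g2); print('green side',c,plane(s,c[:2],.049))
o=box(hue(r,3,18,150,80),280,255,335,310); P=cloud(r,o); print('orange',len(P),P.min(0),P.max(0))
o2=box(hue(s,3,18,150,80),285,250,350,290); P2=cloud(s,o2); print('orange side',len(P2),P2.min(0),P2.max(0))
for n,Q in(('sc',P),('si',P2)):
    hub=Q[Q[:,2]>.0895]; bl=Q[(Q[:,2]>.084)&(Q[:,2]<.0895)]
    print(n,'hub',len(hub),hub.mean(0),'blade',len(bl),bl.mean(0),bl.min(0),bl.max(0))
for n,q,b in(('scene',r,(405,180,445,235)),('side',s,(245,230,300,270))):
    m=box(hue(q,0,8,150,60)|hue(q,172,180,150,60),*b); Q=cloud(q,m); print('red',n,len(Q),Q.mean(0),Q.min(0),Q.max(0))
# dial rim: top face ellipse points at z~.04
h=cloud(r,box(np.ones((480,640),bool),255,250,375,350)); d=h[abs(h[:,2]-.04)<.004]; 
(cx,cy),rad=cv2.minEnclosingCircle(d[:,:2].astype(np.float32)); print('dial',cx,cy,rad)
gr=cv2.cvtColor(r['color'],cv2.COLOR_BGR2GRAY)
m=box(gr<50,268,268,287,286);c=cen(m);print('black',c,plane(r,c[:2],.046))
m=box(gr>165,342,268,360,285);c=cen(m);print('white',c,plane(r,c[:2],.048))
im=np.hstack([cv2.resize(r['color'][180:350,250:460],None,fx=3.3,fy=3.3)]); cv2.imwrite('pics/z1.png',im)
E
```

```text
green scene (np.float64(314.0), np.float64(260.7352941176471), 34) [ 0.49519587 -0.08427666  0.049     ]
green side (np.float64(345.92857142857144), np.float64(292.8095238095238), 42) [ 0.49234207 -0.08386447  0.049     ]
orange 397 [ 0.52659088 -0.12385289  0.03861747] [ 0.62067068 -0.04410701  0.09681857]
orange side 668 [ 0.46850383 -0.23722736  0.00127745] [0.61314179 0.15301425 0.28336063]
sc hub 146 [ 0.59881062 -0.06857439  0.09243578] blade 71 [ 0.59175683 -0.07779673  0.08747005] [ 0.54277342 -0.12385289  0.08406166] [ 0.61976613 -0.04446714  0.08932368]
si hub 86 [ 0.58915392 -0.05817522  0.09441956] blade 87 [ 0.57051964 -0.08256754  0.08679051] [ 0.54189341 -0.12635655  0.084075  ] [ 0.60310249 -0.04325782  0.08942577]
red scene 725 [0.50748936 0.15238291 0.27525385] [ 0.17388753  0.12696525 -0.00252918] [0.54365295 0.20211731 0.29980545]
red side 669 [0.49570133 0.15913061 0.27692368] [ 0.46546514 -0.29856389  0.00080755] [0.82724958 0.17849886 0.29868248]
dial 0.5843346118927002 -0.04436883702874184 0.1469137966632843
black (np.float64(nan), np.float64(nan), 0) [nan nan nan]
white (np.float64(351.8), np.float64(275.8), 30) [0.5245781  0.01058488 0.048     ]h.py:15: RuntimeWarning: Mean of empty slice.
  def cen(m): v,u=np.nonzero(m); return u.mean(),v.mean(),len(u)
  ret = ret.dtype.type(ret / rcount)
```

View pics/z1.png

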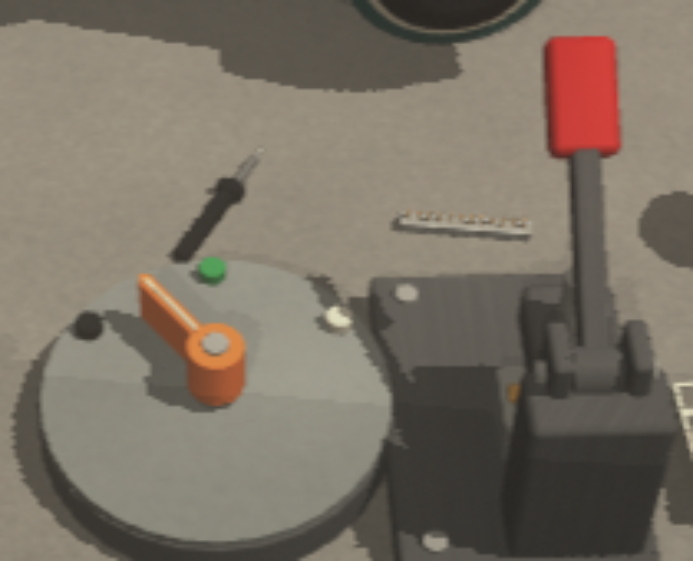

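Run:
```python
from h import *
r=load('scene'); s=load('side')
hub=plane(r,(315.45,283.9),.092); G=plane(r,(314.1,261),.050); W=plane(r,(352.2,276.3),.050);B=plane(r,(276.7,278.5),.049);T=plane(r,(293.3,265.2),.089)
for n,p in dict(hub=hub,G=G,W=W,B=B,T=T).items(): 
    d=p-hub; print(n,p.round(4),'r',np.linalg.norm(d[:2]).round(4),'ang deg',np.degrees(np.arctan2(-d[1],-d[0])).round(1))
A=np.array([G[:2],W[:2],B[:2]])  # circumcentre
M=2*(A[1:]-A[0]); c=np.linalg.solve(M,(A[1:]**2).sum(1)-(A[0]**2).sum()); print('circ',c,np.linalg.norm(A-c,axis=1))
for n,q,b in(('scene',r,(405,180,445,235)),('side',s,(245,230,300,270))):
    m=box(hue(q,0,8,150,60)|hue(q,172,180,150,60),*b); Q=cloud(q,m); Q=Q[(Q[:,2]>.24)&(Q[:,1]>.1)]; Q=Q[abs(Q[:,0]-np.median(Q[:,0]))<.06]
    mu=np.median(Q,0); u,sv,vt=np.linalg.svd(Q-Q.mean(0),full_matrices=False); print('red',n,len(Q),Q.mean(0),Q.min(0),Q.max(0),vt.round(3).tolist(), 'ext',[np.percentile((Q-Q.mean(0))@v,[1,99]).round(4).tolist() for v in vt])
```

```text
hub [ 0.5972 -0.0619  0.092 ] r 0.0 ang deg -180.0
G [ 0.4968 -0.0837  0.05  ] r 0.1027 ang deg 12.3
W [0.5275 0.0119 0.05  ] r 0.1015 ang deg -46.6
B [ 0.5635 -0.1597  0.049 ] r 0.1034 ang deg 71.0
T [ 0.5502 -0.1217  0.089 ] r 0.076 ang deg 51.9
circ [ 0.59684733 -0.063146  ] [0.10213 0.10213 0.10213]
red scene 719 [0.50992117 0.15199308 0.27755002] [0.47165079 0.12696525 0.25203513] [0.54365295 0.17811099 0.29980545] [[0.801, 0.172, -0.573], [0.211, -0.977, 0.002], [0.56, 0.123, 0.819]] ext [[-0.0361, 0.0355], [-0.0214, 0.0204], [-0.0067, 0.0057]]
red side 665 [0.49373393 0.16152757 0.27855208] [0.46546514 0.12523768 0.24563769] [0.5362949  0.17849886 0.29868248] [[0.742, 0.381, -0.552], [0.51, -0.855, 0.097], [-0.434, -0.353, -0.829]] ext [[-0.0314, 0.0447], [-0.0153, 0.0314], [-0.0094, 0.0128]]
```

Request:
{"api": "move_arm", "payload": {"steps": [{"dp":[0,-1,-1.4],"angular":[0.01,0,0]},{"dp":[0,-3,-4.2],"angular":[0.02,0,0]},{"dp":[0,-5.2,-7.2],"angular":[0.03,0,0]},{"dp":[0,-7.4,-10.3],"angular":[0.04,0,0]},{"dp":[0,-9.6,-13.3],"angular":[0.05,0,0]},{"dp":[0,-11.8,-16.4],"angular":[0.058,0,0]},{"dp":[0,-14,-19.4],"angular":[0.058,0,0]},{"dp":[0,-16.2,-22.5],"angular":[0.058,0,0]},{"dp":[0,-18,-25],"angular":[0.058,0,0]},{"dp":[0,-19,-26.5],"angular":[0.058,0,0]}], "grip": 1}}

```text
clock: 0.93
tool_pos: [0.3865, -0.3937, 0.2308]
tcp_rot: [[0.0, 0.213, -0.977], [0.001, -0.977, -0.213], [-1.0, -0.001, -0.0]]
ft_force: [-0.7, 0.3, -0.4]
finger_gap: -0.0003
```

```bash
cat >> h.py <<'E'
PIV=np.array([.597,-.0625]); YAW=np.radians(12.2)
EX=np.array([np.cos(YAW),np.sin(YAW)]); EY=np.array([-EX[1],EX[0]])
def togo(st,xy,z,p):
    "remaining shift in tool axes, cm, to station-offset xy (from the pivot) at height z"
    t=np.r_[PIV+xy[0]*EX+xy[1]*EY,z]; R=np.array(st['tcp_rot']); return (R.T@(t-np.array(st['tool_pos']))*100).round(2)
E
python3 - <<'E'
from h import *
from station import status
s=status.observe(); print(s['clock'],s['tool_pos'],np.round(s['tcp_rot'],3).tolist(),s['finger_gap'],s['ft_force'])
print('togo',togo(s,(-.042,-.086),.12,0))
r=load('scene'); q=load('side')
for n,uv in dict(tubebase=(228,342),spool=(223,228),driver=(158,262)).items(): print(n,plane(r,uv,0.0))
print('tubecork',plane(r,(222,299),.152),plane(q,(307,205),.152))
E
```

```text
0.9333 [ 0.38649853 -0.39374684  0.23076579] [[0.0, 0.213, -0.977], [0.001, -0.977, -0.213], [-1.0, -0.001, -0.0]] -0.0003008191522793541 [-0.67233777  0.25056786 -0.40317797]
togo [ 11.11 -19.28 -23.4 ]
tubebase [ 0.72073128 -0.23750525  0.        ]
spool [ 0.38403381 -0.34734611  0.        ]
driver [ 0.52506304 -0.47381991  0.        ]
tubecork [ 0.71562953 -0.23370449  0.152     ] [ 0.70533844 -0.23114765  0.152     ]
```

Request:
{"api": "move_arm", "payload": {"steps": [{"dp":[0,-1,-1.3]},{"dp":[0.5,-3.2,-3.9]},{"dp":[1.5,-5.5,-6.7]},{"dp":[3,-7.8,-9.5]},{"dp":[4.5,-10.1,-12.3]},{"dp":[6,-12.4,-15.1]},{"dp":[7.5,-14.7,-17.9]},{"dp":[9,-17,-20.7]},{"dp":[10.3,-18.5,-22.6]},{"dp":[11,-19.3,-23.4]}]}}

```text
invalid input at $.steps[0]: expected keys dp, angular
```

Run:
```python
from h import *
from station import status,read_camera
s=status.observe(); r=read_camera('wrist'); print(s['tool_pos'],togo(s,(-.042,-.086),.06,0)); np.savez('pics/w1.npz',**r,**{k:np.array(s[k]) for k in('tool_pos','tcp_rot')})
c=read_camera('scene')['color']; im=np.hstack([cv2.resize(r['color'],(400,300)),cv2.resize(c[200:350,200:400],(400,300))]);cv2.imwrite('pics/a2.png',im); print(r['hand_eye'].round(3).tolist())
```

```text
[ 0.38649853 -0.39374684  0.23076579] [ 17.11 -19.27 -23.4 ]
[[-0.0, -0.306, 0.952, -0.143], [1.0, -0.001, -0.0, -0.0], [0.001, 0.952, 0.306, -0.078], [0.0, 0.0, 0.0, 1.0]]
```

View pics/a2.png

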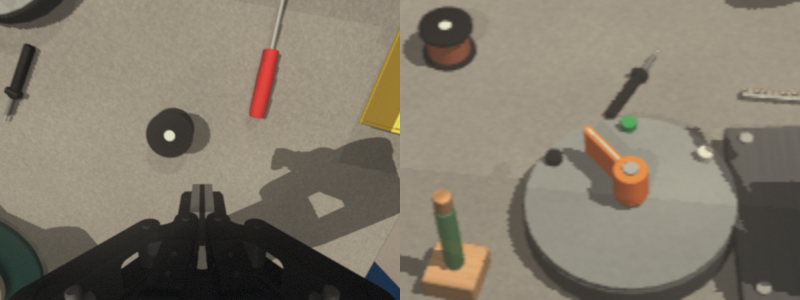

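The move was refused because each row needs the angular key. In the picture, the wrist half (left) shows the shut fingers with narrow tips, and the scene half shows nothing has changed. I'll send it again.

Request:
{"api": "move_arm", "payload": {"steps": [{"dp":[0,-1,-1.3],"angular":[0,0,0]},{"dp":[0.5,-3.2,-3.9],"angular":[0,0,0]},{"dp":[1.5,-5.5,-6.7],"angular":[0,0,0]},{"dp":[3,-7.8,-9.5],"angular":[0,0,0]},{"dp":[4.5,-10.1,-12.3],"angular":[0,0,0]},{"dp":[6,-12.4,-15.1],"angular":[0,0,0]},{"dp":[7.5,-14.7,-17.9],"angular":[0,0,0]},{"dp":[9,-17,-20.7],"angular":[0,0,0]},{"dp":[10.3,-18.5,-22.6],"angular":[0,0,0]},{"dp":[11,-19.3,-23.4],"angular":[0,0,0]}]}}

```text
clock: 1.87
tool_pos: [0.5745, -0.1537, 0.1189]
tcp_rot: [[-0.002, 0.216, -0.976], [0.002, -0.976, -0.216], [-1.0, -0.003, 0.001]]
ft_force: [-0.1, -0.1, -0.3]
finger_gap: -0.0
```

Run:
```python
from h import *
from station import status,read_camera
s=status.observe(); r=read_camera('wrist'); print(s['tool_pos'],togo(s,(-.042,-.086),.06,0)); np.savez('pics/w2.npz',**r,**{k:np.array(s[k]) for k in('tool_pos','tcp_rot')})
c=read_camera('scene')['color']; im=np.hstack([cv2.resize(r['color'],(400,300)),cv2.resize(c[200:350,200:400],(400,300))]);cv2.imwrite('pics/a3.png',im)
```

```text
[ 0.57451803 -0.15366303  0.11890669] [5.89 0.18 0.07]
```

View pics/a3.png

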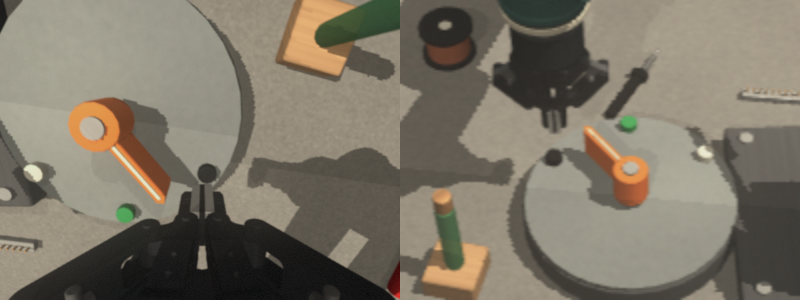

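The wrist half shows the fingertips at (202,190), right of the blade tip at (163,198), with the green stud at (125,213). The path is clear, so I descend.

Request:
{"api": "move_arm", "payload": {"steps": [{"dp":[0.5,0,0],"angular":[0,0,0]},{"dp":[1.3,0,0],"angular":[0,0,0]},{"dp":[2.2,0,0],"angular":[0,0,0]},{"dp":[3.1,0,0],"angular":[0,0,0]},{"dp":[4.0,0,0],"angular":[0,0,0]},{"dp":[4.8,0,0],"angular":[0,0,0]},{"dp":[5.3,0,0],"angular":[0,0,0]},{"dp":[5.6,0,0],"angular":[0,0,0]},{"dp":[5.7,0,0],"angular":[0,0,0]},{"dp":[5.7,0,0],"angular":[0,0,0]}]}}

```text
clock: 2.8
tool_pos: [0.5735, -0.1545, 0.0623]
tcp_rot: [[-0.003, 0.216, -0.976], [0.002, -0.976, -0.216], [-1.0, -0.003, 0.002]]
ft_force: [0.4, 0.6, -0.8]
finger_gap: 0.0002
```

Request:
{"api": "move_arm", "payload": {"steps": [{"dp":[0,-0.5,0],"angular":[0,0,0]},{"dp":[0,-1,0],"angular":[0,0,0]},{"dp":[0,-1.5,0],"angular":[0,0,0]},{"dp":[0,-2,0],"angular":[0,0,0]},{"dp":[0,-2.4,0],"angular":[0,0,0]},{"dp":[0,-2.8,0],"angular":[0,0,0]},{"dp":[0,-3.2,0],"angular":[0,0,0]},{"dp":[0,-3.6,0],"angular":[0,0,0]},{"dp":[0,-4.0,0],"angular":[0,0,0]},{"dp":[0,-4.3,0],"angular":[0,0,0]}]}}

```text
clock: 3.63
tool_pos: [0.5641, -0.1122, 0.0624]
tcp_rot: [[-0.003, 0.216, -0.976], [0.002, -0.976, -0.216], [-1.0, -0.003, 0.002]]
ft_force: [0.2, -2.9, 0.4]
finger_gap: 0.0001
```

```bash
cat >> h.py <<'E'
def look(name):
    from station import status,read_camera
    s=status.observe(); r=read_camera('wrist'); c=read_camera('scene'); np.savez('pics/scene.npz',**c)
    cv2.imwrite(f'pics/{name}.png',np.hstack([cv2.resize(r['color'],(400,300)),cv2.resize(c['color'][200:350,200:400],(400,300))]))
    print(round(s['clock'],2),'tool',np.round(s['tool_pos'],4),'ft',np.round(s['ft_force'],1))
    R=np.array(s['tcp_rot']); H=r['hand_eye']; Rc=R@H[:3,:3]; C=R@H[:3,3]+s['tool_pos']
    h=cv2.cvtColor(r['color'],cv2.COLOR_BGR2HSV)
    v,u=np.nonzero((cv2.inRange(h,(3,120,80),(18,255,255))>0)&(r['depth']>0)); d=r['depth'][v,u]
    P=(Rc@(np.linalg.inv(r['camera_matrix'])@np.stack([u,v,np.ones_like(u)])*d)).T+C
    P=P[np.linalg.norm(P[:,:2]-PIV,axis=1)<.1]
    b=P[(P[:,2]>.083)&(np.linalg.norm(P[:,:2]-PIV,axis=1)>.03)]; l=cv2.fitLine(b[:,:2].astype(np.float32),cv2.DIST_HUBER,0,.001,.001).ravel()
    if l[0]>0: l[:2]*=-1
    hub=P[(P[:,2]>.0895)&(np.linalg.norm(P[:,:2]-PIV,axis=1)<.028)]
    print('hub',hub[:,:2].mean(0).round(4),'blade n',len(b),b.min(0).round(3),b.max(0).round(3),'dir deg',np.degrees(np.arctan2(-l[1],-l[0])).round(1))
    v,u=np.nonzero(cv2.inRange(h,(45,100,40),(80,255,255))>0)
    D=(Rc@(np.linalg.inv(r['camera_matrix'])@np.stack([u,v,np.ones_like(u)]))).T; G=C+D*((.049-C[2])/D[:,2])[:,None]
    G=G[np.linalg.norm(G[:,:2]-[.495,-.085],axis=1)<.025]; g=G.mean(0)
    if len(G): print('green',len(G),g.round(4),'from PIV deg',np.degrees(np.arctan2(PIV[1]-g[1],PIV[0]-g[0])).round(1))
    a=np.array(l[2:]); n=np.array([-l[1],l[0]]); 
    if len(G): print('line-green miss mm',((g[:2]-a)@n*1000).round(1),' pivot off line',((PIV-a)@n*1000).round(1))
E
python3 -c "
from h import *; look('a4')"
```

```text
3.63 tool [ 0.5641 -0.1122  0.0624] ft [ 0.2 -2.9  0.4]
hub [ 0.5996 -0.065 ] blade n 1240 [ 0.553 -0.097  0.083] [ 0.577 -0.077  0.112] dir deg 23.5h.py:37: RuntimeWarning: Mean of empty slice.
  G=G[np.linalg.norm(G[:,:2]-[.495,-.085],axis=1)<.025]; g=G.mean(0)
  ret = um.true_divide(
```

View pics/a4.png

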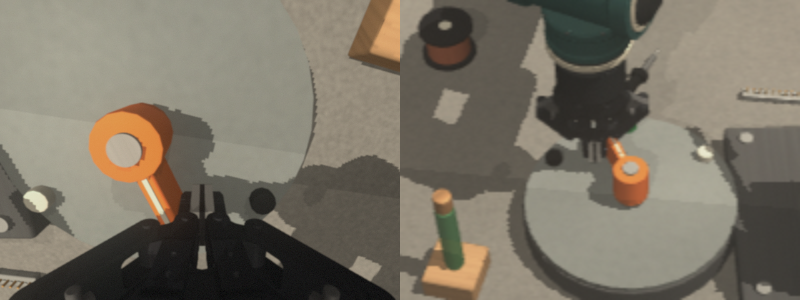

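The blade has been pushed to about 25° from the target, with light contact (about 3 N). I continue, slower.

Request:
{"api": "move_arm", "payload": {"steps": [{"dp":[0,-0.3,0],"angular":[0,0,0]},{"dp":[0,-0.6,0],"angular":[0,0,0]},{"dp":[0,-0.9,0],"angular":[0,0,0]},{"dp":[0,-1.2,0],"angular":[0,0,0]},{"dp":[0,-1.4,0],"angular":[0,0,0]},{"dp":[0,-1.6,0],"angular":[0,0,0]},{"dp":[0,-1.8,0],"angular":[0,0,0]},{"dp":[0,-2.0,0],"angular":[0,0,0]},{"dp":[0,-2.1,0],"angular":[0,0,0]},{"dp":[0,-2.2,0],"angular":[0,0,0]}]}}

```text
clock: 4.57
tool_pos: [0.5593, -0.0905, 0.0624]
tcp_rot: [[-0.003, 0.216, -0.976], [0.002, -0.976, -0.216], [-1.0, -0.003, 0.002]]
ft_force: [-2.0, -3.0, -0.7]
finger_gap: 0.0002
```

```bash
python3 -W ignore -c "
from h import *; look('a5')"
```

```text
4.57 tool [ 0.5593 -0.0905  0.0624] ft [-2.  -3.  -0.7]
hub [ 0.5994 -0.0641] blade n 728 [ 0.549 -0.076  0.083] [ 0.57  -0.03   0.147] dir deg -23.4
```

View pics/a5.png

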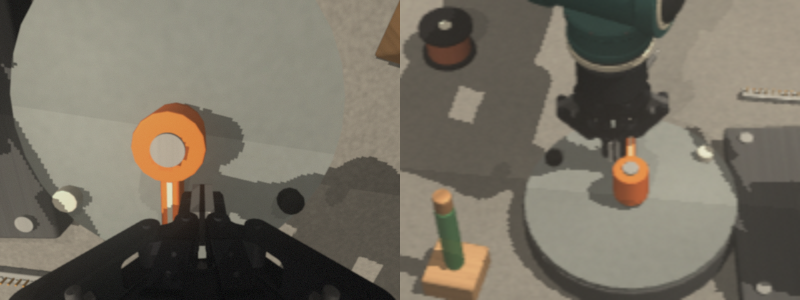

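The white line now runs nearly parallel to the station x axis. I back off sideways and up to check it with a clear view.

Request:
{"api": "move_arm", "payload": {"steps": [{"dp":[0,0.5,0],"angular":[0,0,0]},{"dp":[0,1.3,0],"angular":[0,0,0]},{"dp":[0,2.3,0],"angular":[0,0,0]},{"dp":[0,3.3,0],"angular":[0,0,0]},{"dp":[0,4.2,0],"angular":[0,0,0]},{"dp":[-1,5,0],"angular":[0,0,0]},{"dp":[-3,5.3,0],"angular":[0,0,0]},{"dp":[-5.5,5.5,0],"angular":[0,0,0]},{"dp":[-7.5,5.5,0],"angular":[0,0,0]},{"dp":[-8.5,5.5,0],"angular":[0,0,0]}]}}

```text
clock: 5.5
tool_pos: [0.5723, -0.1454, 0.1508]
tcp_rot: [[0.0, 0.215, -0.977], [0.001, -0.977, -0.215], [-1.0, -0.001, -0.001]]
ft_force: [0.2, -0.3, 0.8]
finger_gap: 0.0004
```

```bash
python3 -W ignore -c "
from h import *; look('a6')"
```

```text
5.5 tool [ 0.5723 -0.1454  0.1508] ft [ 0.2 -0.3  0.8]
hub [ 0.599  -0.0652] blade n 1043 [ 0.516 -0.083  0.083] [ 0.57  -0.065  0.092] dir deg 10.0
green 418 [ 0.4948 -0.0851  0.049 ] from PIV deg 12.5
line-green miss mm -0.5  pivot off line -4.9
```

View pics/a6.png

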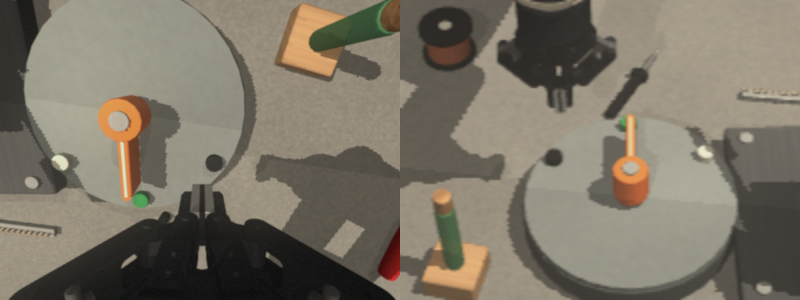

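```bash
cat > wl.py <<'E'
from h import *
def angles():
    from station import status,read_camera
    s=status.observe(); r=read_camera('wrist'); R=np.array(s['tcp_rot']); H=r['hand_eye']; K=np.linalg.inv(r['camera_matrix'])
    Rw=R@H[:3,:3]; Cw=R@H[:3,3]+s['tool_pos']
    c=read_camera('scene'); Rs,Cs=cam(c)
    for n,q,Rc,C in(('wrist',r,Rw,Cw),('scene',c,Rs.T,Cs)):
        K=np.linalg.inv(q['camera_matrix'])
        def pl(m,z):
            v,u=np.nonzero(m); D=(Rc@(K@np.stack([u,v,np.ones_like(u)]))).T; return C+D*((z-C[2])/D[:,2])[:,None]
        h=cv2.cvtColor(q['color'],cv2.COLOR_BGR2HSV)
        rd=lambda P:np.linalg.norm(P[:,:2]-PIV,axis=1)
        G=pl(cv2.inRange(h,(45,100,40),(80,255,255)),.049); G=G[abs(rd(G)-.105)<.025]; g=G.mean(0)[:2]
        Wm=pl(cv2.inRange(h,(0,0,150),(180,110,255)),.0895); Wp=Wm[(rd(Wm)>.028)&(rd(Wm)<.085)]
        a=np.degrees(np.arctan2(PIV[1]-Wp[:,1],PIV[0]-Wp[:,0])); Wp=Wp[abs(a-12)<12]
        sc=pl(cv2.inRange(h,(0,0,100),(180,60,255)),.092); sc=sc[rd(sc)<.013]; hc=sc.mean(0)[:2]
        l=cv2.fitLine(Wp[:,:2].astype(np.float32),cv2.DIST_HUBER,0,.001,.001).ravel(); l[:2]*=-np.sign(l[0]); w=Wp.mean(0)[:2]
        dg=lambda v:np.degrees(np.arctan2(-v[1],-v[0])).round(1)
        nn=np.array([-l[1],l[0]])
        print(n,'hub',hc.round(4),'green',g.round(4),len(G),'white',len(Wp),w.round(4),'| fit',dg(l[:2]),'hub->white',dg(w-hc),'hub->green',dg(g-hc),'line miss mm',((g-w)@nn*1000).round(1), 'hub off line',((hc-w)@nn*1000).round(1))
if __name__=='__main__': angles()
E
python3 -W ignore wl.py
```

```text
wrist hub [ 0.5975 -0.063 ] green [ 0.4952 -0.0852] 424 white 1491 [ 0.5367 -0.0694] | fit 4.3 hub->white 6.0 hub->green 12.2 line miss mm 12.6 hub off line -1.8
scene hub [ 0.5966 -0.0633] green [ 0.4961 -0.09  ] 7 white 94 [ 0.5338 -0.0745] | fit 4.5 hub->white 10.0 hub->green 14.8 line miss mm 12.5 hub off line -6.1
```

```bash
sed -i 's/(0,0,150),(180,110,255)/(0,0,195),(180,110,255)/' wl.py; python3 -W ignore wl.py
python3 - <<'E'
from h import *
from station import status,read_camera
c=load('scene'); H=plane(c,(315.45,283.9),.092)
for uv in((315.5,261),(315.5,277)):
    p=plane(c,uv,.0895); d=H-p; print('scene',p,np.degrees(np.arctan2(d[1],d[0])))
s=status.observe(); r=read_camera('wrist'); R=np.array(s['tcp_rot']);M=r['hand_eye'];Rw=R@M[:3,:3]; Cw=R@M[:3,3]+s['tool_pos']
def pw(u,v,z):
    d=Rw@np.linalg.inv(r['camera_matrix'])@[u*1.6,v*1.6,1]; return (Cw+d*(z-Cw[2])/d[2]).round(4)
print([pw(*a) for a in((118,121,.092),(122,143,.0895),(127,197,.0895),(140,200,.051))])
cv2.imwrite('pics/z7.png',cv2.resize(r['color'][150:360,130:290],None,fx=3,fy=2.8))
E
```

```text
wrist hub [ 0.5975 -0.0629] green [ 0.4951 -0.0851] 435 white 466 [ 0.5461 -0.073 ] | fit 10.5 hub->white 11.1 hub->green 12.2 line miss mm 2.6 hub off line -0.6
scene hub [ 0.5966 -0.0633] green [ 0.4961 -0.09  ] 7 white 32 [ 0.546  -0.0734] | fit 12.1 hub->white 11.3 hub->green 14.8 line miss mm 5.7 hub off line 0.7
scene [ 0.52953727 -0.07411897  0.0895    ] 10.22509291086226
scene [ 0.57589439 -0.06569229  0.0895    ] 10.056309206924094
[array([ 0.5969, -0.0629,  0.092 ]), array([ 0.5767, -0.0677,  0.0895]), array([ 0.5221, -0.0786,  0.0895]), array([ 0.4971, -0.0847,  0.051 ])]
```

View pics/z7.png

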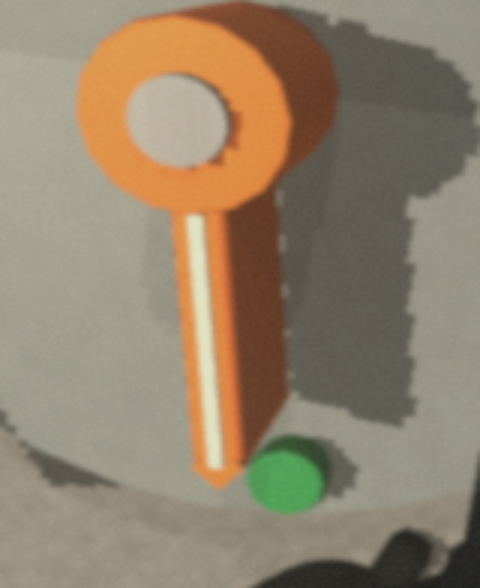

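The crop shows the arm's white line about 1.3° short of green. Measured against the stud, that is a 2–3 mm miss, well inside the 12 mm limit. Now the lever: go up, then left over the pad.

Request:
{"api": "move_arm", "payload": {"steps": [{"dp":[-1,0,0],"angular":[0,0,0]},{"dp":[-3,0,0],"angular":[0,0,0]},{"dp":[-5.5,0,0],"angular":[0,0,0]},{"dp":[-8,-0.5,0],"angular":[0,0,0]},{"dp":[-10.5,-1.5,0],"angular":[0,0,0]},{"dp":[-13,-3,0],"angular":[0,0,0]},{"dp":[-15,-5,0],"angular":[0,0,0]},{"dp":[-16.5,-6.5,0],"angular":[0,0,0]},{"dp":[-17.3,-7.5,0],"angular":[0,0,0]},{"dp":[-17.5,-8,0],"angular":[0,0,0]}]}}

```text
clock: 6.68
tool_pos: [0.5545, -0.0657, 0.3227]
tcp_rot: [[-0.003, 0.217, -0.976], [0.003, -0.976, -0.217], [-1.0, -0.003, 0.002]]
ft_force: [-0.6, -0.5, 0.2]
finger_gap: -0.0003
```

Request:
{"api": "move_arm", "payload": {"steps": [{"dp":[0,-1,0],"angular":[0,0,0]},{"dp":[0,-3.5,0],"angular":[0,0,0]},{"dp":[0,-6.5,0],"angular":[0,0,0]},{"dp":[0,-9.5,0],"angular":[0,0,0]},{"dp":[0,-12.5,0],"angular":[0,0,0]},{"dp":[0,-15.5,0],"angular":[0,0,0]},{"dp":[0,-18.5,0],"angular":[0,0,0]},{"dp":[0,-20.8,0],"angular":[0,0,0]},{"dp":[0,-22,0],"angular":[0,0,0]},{"dp":[0,-22.5,0],"angular":[0,0,0]}]}}

```text
clock: 7.52
tool_pos: [0.5052, 0.1552, 0.3224]
tcp_rot: [[-0.004, 0.219, -0.976], [0.002, -0.976, -0.219], [-1.0, -0.003, 0.004]]
ft_force: [-0.1, 0.1, -0.5]
finger_gap: 0.0001
```

Run:
```python
from h import *
from station import status,read_camera
s=status.observe(); print(s['clock'],s['tool_pos'],s['ft_force'],'togo contact',togo(s,(-.040,.230),.286,0))
r=read_camera('wrist'); c=read_camera('side')
cv2.imwrite('pics/a8.png',np.hstack([cv2.resize(r['color'],(400,300)),cv2.resize(c['color'][180:360,150:390],(400,300))]))
R=np.array(s['tcp_rot']);M=r['hand_eye']; h=cv2.cvtColor(r['color'],cv2.COLOR_BGR2HSV)
m=((cv2.inRange(h,(0,150,60),(8,255,255))|cv2.inRange(h,(172,150,60),(180,255,255)))>0)&(r['depth']>0)
v,u=np.nonzero(m); P=(np.linalg.inv(r['camera_matrix'])@np.stack([u,v,np.ones_like(u)])*r['depth'][v,u]).T@(R@M[:3,:3]).T+R@M[:3,3]+s['tool_pos']
P=P[P[:,2]>.2]; o=(P[:,:2]-PIV)@np.c_[EX,EY]; print('red n',len(P),'station x,y',o.min(0),o.max(0),'z',P[:,2].min(),P[:,2].max())
```

```text
7.5167 [0.50518755 0.15523055 0.32240017] [-0.07434315  0.06887109 -0.45415748] togo contact [ 3.64  0.24 -0.38]
red n 6992 station x,y [-0.07096538  0.207787  ] [-0.01178693  0.25051892] z 0.25507322496314283 0.3508986997021669
```

View pics/a8.png

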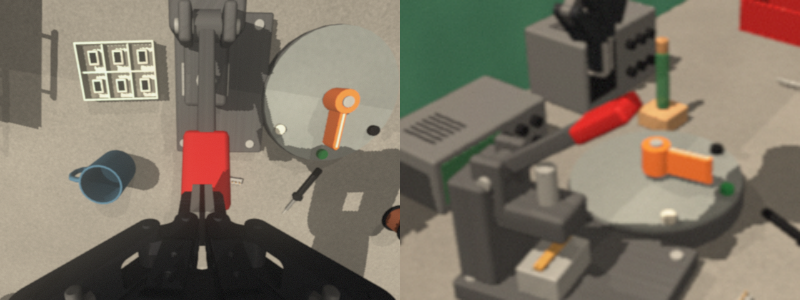

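The fingertips (202,190) stand over the red handle, which is centred at (206,165); its measured centre matches the geometry. I descend to just above contact.

Request:
{"api": "move_arm", "payload": {"steps": [{"dp":[0.3,0,-0.1],"angular":[0,0,0]},{"dp":[0.8,0.1,-0.2],"angular":[0,0,0]},{"dp":[1.4,0.2,-0.3],"angular":[0,0,0]},{"dp":[2.0,0.2,-0.4],"angular":[0,0,0]},{"dp":[2.5,0.2,-0.4],"angular":[0,0,0]},{"dp":[2.8,0.2,-0.4],"angular":[0,0,0]},{"dp":[3.0,0.2,-0.4],"angular":[0,0,0]},{"dp":[3.2,0.2,-0.4],"angular":[0,0,0]},{"dp":[3.3,0.2,-0.4],"angular":[0,0,0]},{"dp":[3.4,0.2,-0.4],"angular":[0,0,0]}]}}

```text
clock: 8.45
tool_pos: [0.5098, 0.1531, 0.2888]
tcp_rot: [[-0.004, 0.218, -0.976], [0.002, -0.976, -0.218], [-1.0, -0.003, 0.003]]
ft_force: [-0.6, 0.3, -0.4]
finger_gap: 0.0002
```

Request:
{"api": "move_arm", "payload": {"steps": [{"dp":[0.2,0,0.1],"angular":[0,0,0]},{"dp":[0.4,0,0.2],"angular":[0,0,0]},{"dp":[0.6,0,0.4],"angular":[0,0,0]},{"dp":[0.8,0,0.5],"angular":[0,0,0]},{"dp":[1.0,0,0.6],"angular":[0,0,0]},{"dp":[1.2,0,0.8],"angular":[0,0,0]},{"dp":[1.5,0,1.0],"angular":[0,0,0]},{"dp":[1.8,0,1.1],"angular":[0,0,0]},{"dp":[2.0,0,1.2],"angular":[0,0,0]},{"dp":[2.1,0,1.3],"angular":[0,0,0]}]}}

```text
clock: 9.28
tool_pos: [0.4968, 0.1503, 0.2678]
tcp_rot: [[-0.004, 0.218, -0.976], [0.002, -0.976, -0.218], [-1.0, -0.003, 0.003]]
ft_force: [2.8, 1.9, 3.8]
finger_gap: -0.0001
```

Request:
{"api": "move_arm", "payload": {"steps": [{"dp":[0.4,0,0.2],"angular":[0,0,0]},{"dp":[1.0,0,0.5],"angular":[0,0,0]},{"dp":[1.7,0,0.8],"angular":[0,0,0]},{"dp":[2.4,0,1.1],"angular":[0,0,0]},{"dp":[3.1,0,1.4],"angular":[0,0,0]},{"dp":[3.8,0,1.6],"angular":[0,0,0]},{"dp":[4.5,0,1.8],"angular":[0,0,0]},{"dp":[5.2,0,2.0],"angular":[0,0,0]},{"dp":[5.8,0,2.2],"angular":[0,0,0]},{"dp":[6.3,0,2.3],"angular":[0,0,0]}]}}

```text
clock: 10.12
tool_pos: [0.4739, 0.1454, 0.2049]
tcp_rot: [[-0.003, 0.218, -0.976], [0.003, -0.976, -0.218], [-1.0, -0.003, 0.002]]
ft_force: [-0.6, 0.3, 9.2]
finger_gap: -0.0002
```

Request:
{"api": "move_arm", "payload": {"steps": [{"dp":[0.4,0,0.1],"angular":[0,0,0]},{"dp":[0.8,0,0.1],"angular":[0,0,0]},{"dp":[1.2,0,0.2],"angular":[0,0,0]},{"dp":[1.6,0,0.2],"angular":[0,0,0]},{"dp":[2.0,0,0.2],"angular":[0,0,0]},{"dp":[2.4,0,0.3],"angular":[0,0,0]},{"dp":[2.7,0,0.3],"angular":[0,0,0]},{"dp":[3.0,0,0.3],"angular":[0,0,0]},{"dp":[3.2,0,0.3],"angular":[0,0,0]},{"dp":[3.4,0,0.3],"angular":[0,0,0]}]}}

```text
clock: 10.95
tool_pos: [0.4706, 0.1447, 0.1713]
tcp_rot: [[-0.003, 0.218, -0.976], [0.002, -0.976, -0.218], [-1.0, -0.003, 0.002]]
ft_force: [-2.6, -0.8, 9.7]
finger_gap: -0.0003
```

Request:
{"api": "move_arm", "payload": {"steps": [{"dp":[0.1,0,0],"angular":[0,0,0]},{"dp":[0.2,0,0],"angular":[0,0,0]},{"dp":[0.35,0,0],"angular":[0,0,0]},{"dp":[0.5,0,0],"angular":[0,0,0]},{"dp":[0.6,0,0],"angular":[0,0,0]},{"dp":[0.7,0,0],"angular":[0,0,0]},{"dp":[0.8,0,0],"angular":[0,0,0]},{"dp":[0.9,0,0],"angular":[0,0,0]},{"dp":[0.95,0,0],"angular":[0,0,0]},{"dp":[1.0,0,0],"angular":[0,0,0]}]}}

```text
clock: 11.78
tool_pos: [0.4707, 0.1447, 0.1619]
tcp_rot: [[-0.002, 0.218, -0.976], [0.003, -0.976, -0.218], [-1.0, -0.003, 0.001]]
ft_force: [0.5, 0.4, 10.0]
finger_gap: -0.0002
```

Request:
{"api": "move_arm", "payload": {"steps": [{"dp":[0.03,0,0],"angular":[0,0,0]},{"dp":[0.06,0,0],"angular":[0,0,0]},{"dp":[0.1,0,0],"angular":[0,0,0]},{"dp":[0.13,0,0],"angular":[0,0,0]},{"dp":[0.16,0,0],"angular":[0,0,0]},{"dp":[0.2,0,0],"angular":[0,0,0]},{"dp":[0.2,0,0],"angular":[0,0,0]},{"dp":[0.2,0,0],"angular":[0,0,0]},{"dp":[0.2,0,0],"angular":[0,0,0]},{"dp":[0.2,0,0],"angular":[0,0,0]}]}}

```text
clock: 12.62
tool_pos: [0.4707, 0.1447, 0.1606]
tcp_rot: [[-0.001, 0.218, -0.976], [0.003, -0.976, -0.218], [-1.0, -0.003, 0.0]]
ft_force: [1.0, 0.1, 8.4]
finger_gap: -0.0002
```

Run:
```python
from h import *
from station import status,read_camera
s=status.observe(); print(s['clock'],s['tool_pos'],s['ft_force'])
r=read_camera('wrist'); R=np.array(s['tcp_rot']);M=r['hand_eye']; h=cv2.cvtColor(r['color'],cv2.COLOR_BGR2HSV)
m=((cv2.inRange(h,(0,150,60),(8,255,255))|cv2.inRange(h,(172,150,60),(180,255,255)))>0)&(r['depth']>0)
v,u=np.nonzero(m); P=(np.linalg.inv(r['camera_matrix'])@np.stack([u,v,np.ones_like(u)])*r['depth'][v,u]).T@(R@M[:3,:3]).T+R@M[:3,3]+s['tool_pos']
o=np.c_[(P[:,:2]-PIV)@np.c_[EX,EY],P[:,2]]; o=o[(o[:,0]>-.066)&(o[:,0]<-.04)&(abs(o[:,1]-.23)<.015)]
f=np.polyfit(o[:,0],o[:,2],1); print(len(o),'face slope rad',np.arctan(f[0]),'-> v',.62+np.arctan(f[0]),'z at pad x',np.polyval(f,-.078))
```

```text
12.6167 [0.47074188 0.14472324 0.1605563 ] [1.02308847 0.09084926 8.36428099]
3901 face slope rad 0.03763247504593028 -> v 0.6576324750459303 z at pad x 0.16242420330912485
```

Force is still about 9 N, so the stop has not been reached. I press on gently.

Request:
{"api": "move_arm", "payload": {"steps": [{"dp":[0.04,0,0],"angular":[0,0,0]},{"dp":[0.08,0,0],"angular":[0,0,0]},{"dp":[0.12,0,0],"angular":[0,0,0]},{"dp":[0.16,0,0],"angular":[0,0,0]},{"dp":[0.2,0,0],"angular":[0,0,0]},{"dp":[0.23,0,0],"angular":[0,0,0]},{"dp":[0.26,0,0],"angular":[0,0,0]},{"dp":[0.28,0,0],"angular":[0,0,0]},{"dp":[0.3,0,0],"angular":[0,0,0]},{"dp":[0.3,0,0],"angular":[0,0,0]}]}}

```text
clock: 13.5
tool_pos: [0.4709, 0.1448, 0.159]
tcp_rot: [[0.001, 0.218, -0.976], [0.003, -0.976, -0.218], [-1.0, -0.003, -0.001]]
ft_force: [-4.0, -1.2, 16.4]
finger_gap: 0.0003
```

At the stop: the force rose to 16 N and the tool fell short of the commanded depth, at z = 0.159. I hold there.

Request:
{"api": "move_arm", "payload": {"steps": [{"dp":[0.1,0,0],"angular":[0,0,0]},{"dp":[0.1,0,0],"angular":[0,0,0]},{"dp":[0.1,0,0],"angular":[0,0,0]},{"dp":[0.1,0,0],"angular":[0,0,0]},{"dp":[0.1,0,0],"angular":[0,0,0]},{"dp":[0.1,0,0],"angular":[0,0,0]},{"dp":[0.1,0,0],"angular":[0,0,0]},{"dp":[0.1,0,0],"angular":[0,0,0]},{"dp":[0.1,0,0],"angular":[0,0,0]},{"dp":[0.1,0,0],"angular":[0,0,0]}]}}

```text
clock: 14.33
tool_pos: [0.4709, 0.1448, 0.1591]
tcp_rot: [[0.002, 0.218, -0.976], [0.003, -0.976, -0.218], [-1.0, -0.003, -0.002]]
ft_force: [-3.7, -0.8, 14.0]
finger_gap: 0.0002
```

Request:
{"api": "move_arm", "payload": {"steps": [{"dp":[-0.5,0,0],"angular":[0,0,0]},{"dp":[-1.2,0,-0.1],"angular":[0,0,0]},{"dp":[-2.0,0,-0.2],"angular":[0,0,0]},{"dp":[-2.8,0,-0.2],"angular":[0,0,0]},{"dp":[-3.6,0,-0.2],"angular":[0,0,0]},{"dp":[-4.4,0,-0.3],"angular":[0,0,0]},{"dp":[-5.2,0,-0.5],"angular":[0,0,0]},{"dp":[-6.0,0,-0.7],"angular":[0,0,0]},{"dp":[-6.7,0,-0.9],"angular":[0,0,0]},{"dp":[-7.3,0,-1.1],"angular":[0,0,0]}]}}

```text
clock: 15.17
tool_pos: [0.4819, 0.147, 0.2329]
tcp_rot: [[0.002, 0.218, -0.976], [0.003, -0.976, -0.218], [-1.0, -0.003, -0.002]]
ft_force: [1.7, 0.3, 2.5]
finger_gap: -0.0001
```

Request:
{"api": "move_arm", "payload": {"steps": [{"dp":[-0.6,0,-0.3],"angular":[0,0,0]},{"dp":[-1.3,0,-0.6],"angular":[0,0,0]},{"dp":[-2.1,0,-1.0],"angular":[0,0,0]},{"dp":[-2.9,0,-1.4],"angular":[0,0,0]},{"dp":[-3.7,0,-1.8],"angular":[0,0,0]},{"dp":[-4.5,0,-2.2],"angular":[0,0,0]},{"dp":[-5.3,0,-2.5],"angular":[0,0,0]},{"dp":[-6.5,0,-2.6],"angular":[0,0,0]},{"dp":[-8.0,0,-2.6],"angular":[0,0,0]},{"dp":[-9.5,0,-2.6],"angular":[0,0,0]}]}}

```text
clock: 16.0
tool_pos: [0.5069, 0.1523, 0.3294]
tcp_rot: [[0.001, 0.218, -0.976], [0.003, -0.976, -0.218], [-1.0, -0.003, -0.002]]
ft_force: [-0.6, 0.2, -0.3]
finger_gap: -0.0002
```

```bash
python3 -W ignore wl.py
python3 - <<'E'
from h import *
from station import status,read_camera
s=status.observe(); print(s['clock'],s['tool_pos'],s['ft_force'])
c=read_camera('scene'); q=read_camera('side')
cv2.imwrite('pics/a9.png',np.hstack([cv2.resize(c['color'][170:370,200:460],(400,300)),cv2.resize(q['color'][180:360,150:390],(400,300))]))
g=lambda r,b:cloud(r,box(hue(r,0,8,150,60)|hue(r,172,180,150,60),*b))
Q=g(q,(245,230,300,270)); Q=Q[(Q[:,2]>.2)&(Q[:,1]>.1)&(Q[:,0]<.6)]; print('red side',len(Q),Q.mean(0),Q.min(0),Q.max(0))
E
```

```text
wrist hub [ 0.5983 -0.0659] green [ 0.4949 -0.0866] 134 white 226 [ 0.5462 -0.0751] | fit 10.4 hub->white 10.0 hub->green 11.3 line miss mm 2.0 hub off line 0.4
scene hub [ 0.5966 -0.0633] green [nan nan] 0 white 32 [ 0.546  -0.0734] | fit 12.1 hub->white 11.3 hub->green nan line miss mm nan hub off line 0.7
16.1 [0.50741927 0.15239743 0.33160198] [-0.07289615  0.52090376  0.71011664]
red side 662 [0.49384999 0.16187578 0.278455  ] [0.46507239 0.12690263 0.24617175] [0.5338235  0.1791417  0.29881359]
```

View pics/a9.png

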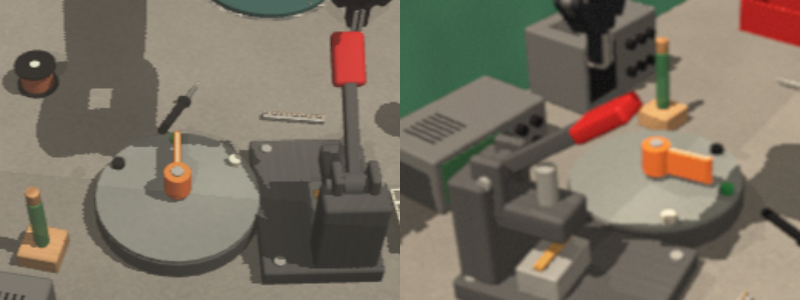

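The lever is back up: its red handle has the same measured pose as at the start. The selector still points at green with a miss of about 2 mm, and the tool is clear at z = 0.33. I hand in the job.

```bash
python3 -c "
from station import ticket; print(ticket.close_job())"
```

```text
the job is handed in; nothing more can be done
None
```

I turned the selector to the green stud with a sideways push of the shut fingertips, at about 3 N and with nothing gripped or lifted. I then pressed the lever along its arc to its stop, held it there for about 1 s, and let it spring back up. The job was handed in at about 16 s, and no verdict was reported.

**Selector:** the last wrist view puts the arm's line 2 mm from the middle of the green stud, against a limit of 12 mm. The arm had not moved from its reading before the press (2.6 mm). One scene-camera reading gave a 5.7 mm miss, but the stud was mostly hidden behind the blade there (7 pixels), and in the last scene view it was fully hidden.

**Lever down:** the force rose from about 9 N to 16 N while the tool stopped at a height of 159 mm, which matches the given stop. A rough depth-slope check just before the last push gave only 0.66 rad. It disagreed with the measured height (about 0.73 rad), so I pressed on until the force rose.

**Lever up and the rest:** the red handle's measured position is within about 1 mm of where it was at the start. The gripper was about 3 cm clear of the handle, with no contact force. In the final pictures the things around the station look undisturbed; I did not measure their positions.

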